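# Seat the squat jar in its drip dish

## Task

Pick up the squat six-sided jar and set it in the little round dish of the clamp-on rack, centred so that its foot lies flat on the dish's floor with no corner riding on the rim, and let go. Nobody knows just where the dish stands in its rack, so feel the jar in gently: the dish and rack must never be knocked or pressed hard (keep well under 25 N). Leave the two tall jars and the honey dipper where they are.

Things in the scene. Friction and masses are not known exactly. Their poses are not given: they have to be found in the camera images.
- squat_jar: the jar to move: squat six-sided glass jar, round gold metal lid, 0.2 to 0.35 kg, upright on the shelf in a row with two taller jars. Hexagon body 50 mm across flats, 57.7 mm across corners, straight sides 62 mm high; lid 49 mm diameter, 14 mm high on top (76 mm in all). Origin at the centre of its underside, z up; x is square to one pair of flats (the others at 60 and 120 degrees).
- rack: fixed chrome rack clamped on the shelf's front edge: 100 mm square plate, top 14 mm above the shelf, carrying the small round turquoise dish. Origin on the shelf's top surface under the plate's middle, x away from the robot, z up. The dish sits on two stiff slides (they hold 50 N): its centre lies up to 10 mm from this origin along x and also up to 10 mm along y, unmeasured, different each time.
- dish_level (a point): point 22 mm above the rack's origin, at the height of the dish's floor (NOT at the dish's centre, which is unmeasured). Dish: flat floor, 62 mm inner diameter (about 2 mm to spare round the jar's corners), rim 5 mm high and 5 mm thick, outer diameter 72 mm. A jar put down off-centre bears on the rim at one side of its foot; slid away from that side it drops 5 mm once centred.
- shelf: fixed glass shelf, 280 mm (x) by 800 mm (y), 10 mm thick, its top 40 mm above its origin (which lies under its middle on the counter). The jars, the dipper and the rack stand on it; its front edge is at x = -140 mm, and carries the rack's clamp.
- tall_jar_a: bystander: tall narrow six-sided glass jar with a round gold-coloured metal lid, standing on the shelf; 40 mm across flats, 100 mm tall with lid. Origin at the centre of its underside, z up.
- tall_jar_b: bystander: tall narrow six-sided glass jar with a round gold-coloured metal lid, standing on the shelf; 40 mm across flats, 100 mm tall with lid. Origin at the centre of its underside, z up.
- dipper: bystander: wooden honey dipper lying on the front of the shelf, 170 mm long, 24 mm thick head at its +x end. Origin under its middle, x along its length.

How it is judged:
By the outcome, as a careful person would: the job done as asked, in the order asked, and still so for the second after the job is handed in, with the robot touching nothing.
It also fails if it takes over 48 s, if anything falls off the work surface, if the arm or the gripper's body presses on something with over 40 N, if the wrist force passes 120 N, or if a joint passes its speed limit or range.

## Robot

A 6-joint arm with a two-finger parallel gripper is mounted at the origin on the work surface. World frame = base frame: x ahead of the robot, y to its left, z up, the work surface at z = 0. Lengths are in mm, angles in rad, forces in N, time in s.
With the tool pointing down it reaches from about 375 to 900 mm from the base axis. Payload 3.1 kg.
Tool frame: the origin (TCP) lies midway between the tips of the shut fingers; the grasp point (between the pads) lies 19 mm behind it; z points along the fingers, y is the line along which they close (so a half turn about z gives the same grasp; the last joint's range is limited). The gripper opens to 87 mm and grips with 3 to 60 N. Pads are 19 mm wide; open, the fingers measure 117 mm over their backs; the gripper's body (75 mm by 190 mm) begins 51 mm behind the grasp point.
Start: joints at [-1.526, 0.527, 1.433, -0, 1.181, -0.178], TCP at [138.126, -609.523, 222.548] pointing down, gripper open.
Joint ranges: [-3.08, 3.08], [-0.75, 2.2], [0.22, 2.44], [-1.43, 4.57], [0, 2.65], [-2.85, 2.85]. Speed limits (rad/s): [2.79, 2.79, 3.14, 3.14, 3.14, 3.14].

## Interface

Orientations are given as a unit quaternion [w, x, y, z].
In Python, from station import robot, eoat, planner, eyes, workorder gives the robot as it stands. Calls block until the motion is done:
- robot.move_to(position, orientation): joint-space move of the TCP to a pose.
- robot.line_to(position, rate=150, frame=None): straight line of the TCP; frame=None keeps the orientation; rate is the mean speed in mm/s.
- robot.movej(angles): joint-space move.
- eoat.command_gripper(opening, grip_force=None): finger opening in mm; grip_force is the grip in N (None keeps the last); returns when the fingers have stopped.
- robot.pause(seconds).
- planner.inverse_kinematics(position, orientation): joint angles nearest the present ones, or None.
- robot.observe(): the state.
- eyes.grab_frame(name): name is "scene" or "top" or "wrist"; returns a dict with "image" (480x640x3 uint8, red, green, blue), "fx", "fy", "cx", "cy" (pixels), "cam_to_world" (4x4, takes a point from camera to world coordinates); the wrist camera has in their place "tool_from_camera" (4x4, takes a point from camera to tool coordinates, whose origin is the TCP and whose axes are the flange's). Camera axes: x right, y up, looking along -z (the intrinsics and any distortion apply to the point x, -y, -z); pixel columns grow to the right and rows downward; lengths in mm; the calibration is good to about 2 mm. The wrist camera is an equidistant fisheye: a pixel r from the principal point sees the ray r / f radians off the axis. A picture is of the moment at which its call begins: read the wrist's pose just before it. There is no depth.
A pose or a line that the arm cannot do raises robot.Unreachable and nothing moves.
- workorder.sign_off(): hands the job in; it is judged then, once.
The state is a dict: "time_s": time; "joint_positions": joint angles; "qvel": joint speeds; "effort": joint torques, N m; "ee_pos": TCP position; "eef_rot": TCP orientation; "contact_force": force on the tool from outside, world axes, zero at the start; "torque": the same for the moment, N m; "opening": finger opening in mm; "grasp_force": force on a finger pad.
Only numpy, scipy, OpenCV 4.12 (cv2) and the standard library are available. Lean on these libraries where they do the work, as an engineer would, in place of code of your own. Each camera call takes 0.05 s, during which the arm holds its last target. There are 200 camera calls.

## Working session

There is one attempt and no reset: what is moved stays moved. The work goes in short steps, each a Python script; the robot and the scene stay as the last script left them, time stands still between calls to the robot, and variables do not carry over. Pictures are saved under pics/ and viewed, at most 10 in all, crops included, and the job is handed in when it is done.

```bash
ls; mkdir -p pics
cat > h.py <<'E'
import numpy as np, cv2
from station import robot, eoat, planner, eyes, workorder
def grab(n,f):
    s=robot.observe(); d=eyes.grab_frame(n); cv2.imwrite('pics/'+f+'.png',d['image'][:,:,::-1]); 
    np.save('pics/'+f+'.npy',{**d,'s':s},allow_pickle=True); return d
def load(f): return np.load('pics/'+f+'.npy',allow_pickle=True).item()
def proj(d,P):
    M=np.linalg.inv(d['cam_to_world']); p=M[:3,:3]@np.array(P,float)+M[:3,3]
    return d['cx']+d['fx']*p[0]/-p[2], d['cy']+d['fy']*-p[1]/-p[2]
def ray(d,u,v,z):
    M=d['cam_to_world']; r=M[:3,:3]@np.array([(u-d['cx'])/d['fx'],-(v-d['cy'])/d['fy'],-1]); o=M[:3,3]
    return o+r*(z-o[2])/r[2]
E
python3 - <<'E'
from h import *
for n in('scene','top'):
    d=grab(n,n); print(d.keys(),d['fx'],d['cx'],d['cy'],d['cam_to_world'].round(3).tolist())
s=robot.observe(); print(s)
E
```

```text
pics
dict_keys(['image', 'fx', 'fy', 'cx', 'cy', 'cam_to_world']) 595.3914292264816 321.17154925316987 238.52045886951692 [[-0.254, -0.66, 0.707, 1157.892], [0.967, -0.183, 0.177, 129.623], [0.013, 0.729, 0.684, 653.85], [0.0, 0.0, 0.0, 1.0]]
dict_keys(['image', 'fx', 'fy', 'cx', 'cy', 'cam_to_world']) 467.08523213600006 314.6534419709343 233.83060191923678 [[0.008, 0.995, -0.099, 488.096], [-1.0, 0.01, 0.026, -31.152], [0.027, 0.099, 0.995, 775.753], [0.0, 0.0, 0.0, 1.0]]
{'time_s': 0.1, 'joint_positions': array([-1.52647934e+00,  5.28394039e-01,  1.43373469e+00, -3.34029960e-05,
        1.18141421e+00, -1.78542510e-01]), 'qvel': array([-2.73229514e-05, -1.90262916e-03, -2.35585554e-03, -8.46780111e-04,
       -1.07057336e-03,  6.06659203e-04]), 'effort': array([-3.69279342e-04, -4.40984130e+01, -1.77151197e+01,  6.34001568e-02,
        5.33824519e-02, -5.89115257e-05]), 'ee_pos': array([ 138.10150629, -608.89038761,  221.66924826]), 'eef_rot': array([-9.73983100e-04,  9.93796948e-01,  1.11205556e-01,  4.99850687e-05]), 'contact_force': array([-0.02384692, -0.43217688, -0.03857063]), 'torque': array([-0.01903574, -0.00294345,  0.03309752]), 'grasp_force': 0.0, 'opening': 87.24060760736673}
```

View pics/top.png

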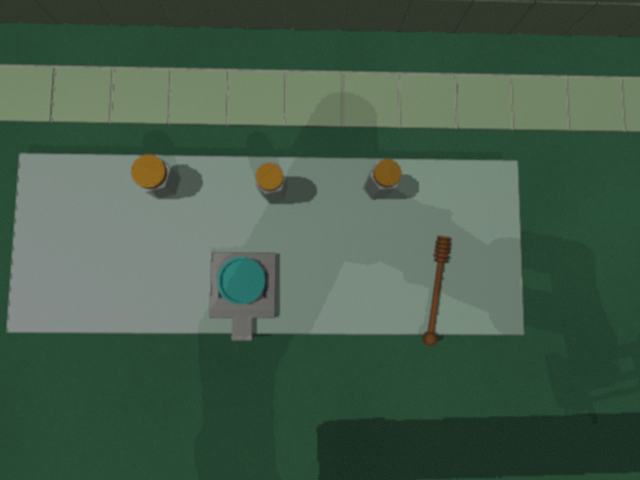

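View pics/scene.png

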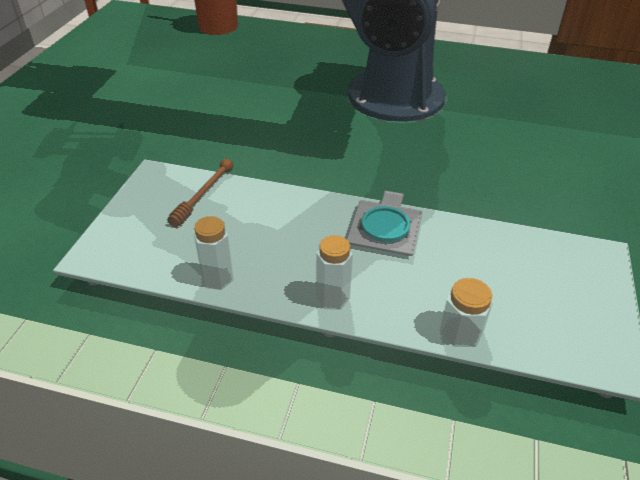

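The top view shows the squat jar's lid at about (149,172), the dish at about (242,281), and the plate from (210,252) to (277,318). In the scene view the jar's lid is at (471,295).

Run:
```python
from h import *
t=load('top');s=load('scene')
def fit(d,lo,hi,box):
    hsv=cv2.cvtColor(d['image'],cv2.COLOR_RGB2HSV); m=cv2.inRange(hsv,lo,hi); x0,y0,x1,y1=box
    k=np.zeros_like(m);k[y0:y1,x0:x1]=m[y0:y1,x0:x1]
    c=max(cv2.findContours(k,0,1)[0],key=cv2.contourArea); return cv2.fitEllipse(c),c
e,c=fit(t,(5,150,80),(30,255,255),(120,140,200,210)); print('lid top',e, ray(t,*e[0],112))
e2,c=fit(t,(80,100,50),(100,255,255),(205,245,285,325)); print('dish',e2, ray(t,*e2[0],66))
e3,c=fit(s,(80,100,50),(100,255,255),(340,190,430,260)); print('dish scene',e3, ray(s,*e3[0],66))
print('lid scene', ray(s,472,289,116))
for n,p in dict(a=(210,252),b=(277,252),c=(210,318),d=(277,318)).items(): print(n,ray(t,*p,54))
for p in[(19,153),(518,160),(523,334),(8,331)]: print('shelf',ray(t,*p,40))
for p in[(270,177),(387,173)]: print('tall',ray(t,*p,140))
im=cv2.hconcat([cv2.resize(t['image'][135:335,110:290],None,fx=3,fy=3,interpolation=2)[:, :400*1+140],])
im2=cv2.resize(s['image'][265:355,425:515],(260,260),interpolation=2)
out=np.zeros((600,800,3),np.uint8); out[:600,:540]=im; out[:260,540:800]=im2
cv2.imwrite('pics/c1.png',out[:,:,::-1])
```

```text
lid top ((148.14102172851562, 170.89804077148438), (31.719358444213867, 32.224143981933594), 120.06195831298828) [642.57929101 191.30657186 112.        ]
dish ((241.00625610351562, 280.214111328125), (46.223880767822266, 47.92201232910156), 79.17829132080078) [487.58831182  60.96284716  66.        ]
dish scene ((385.5838928222656, 223.59910583496094), (34.33009719848633, 47.926273345947266), 96.79745483398438) [493.36454659  62.0087882   66.        ]
lid scene [639.68772731 190.43443718 116.        ]
a [530.39248552 111.04037353  54.        ]
b [531.35558882   8.16577262  54.        ]
c [430.17960545 108.04967504  54.        ]
d [430.75307705   6.58311859  54.        ]
shelf [685.35051176 419.34203343  40.        ]
shelf [ 685.79244713 -380.37062884   40.        ]
shelf [ 407.04066024 -378.29955277   40.        ]
shelf [407.75302165 416.56129241  40.        ]
tall [629.82607205  14.76563404 140.        ]
tall [ 637.71731615 -147.64250444  140.        ]
```

View pics/c1.png

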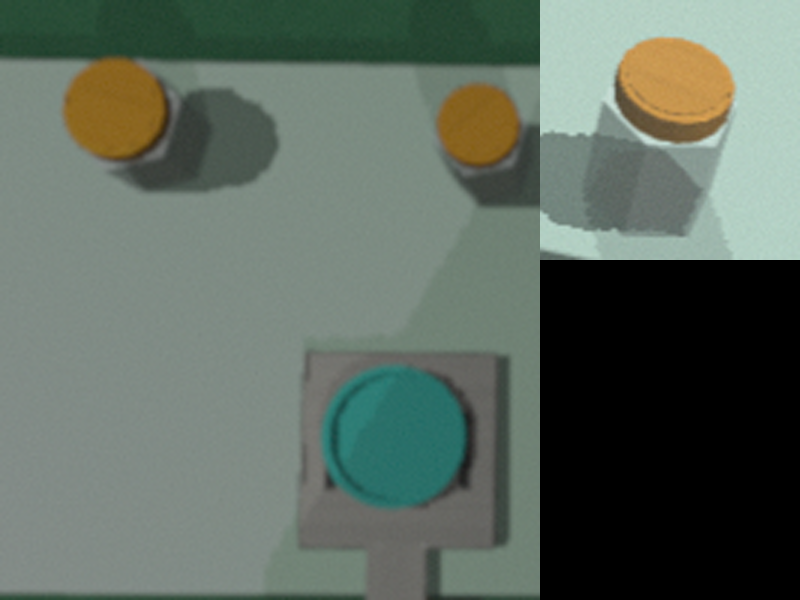

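Jar is at about (641,191) and dish at about (490,61). A visible front face in the enlarged views hints at the jar's yaw. I'll get the yaw and refine the positions with the wrist camera.

```bash
cat >> h.py <<'E'
from scipy.spatial.transform import Rotation as R
def qd(a): return [0,np.cos(a/2),np.sin(a/2),0]
def wpose(d):
    q=d['s']['eef_rot']; T=np.eye(4); T[:3,:3]=R.from_quat([q[1],q[2],q[3],q[0]]).as_matrix(); T[:3,3]=d['s']['ee_pos']
    return T@d['tool_from_camera']
def wray(d,u,v,z):
    M=wpose(d); x,y=u-d['cx'],v-d['cy']; r=np.hypot(x,y); th=r/d['fx']
    k=M[:3,:3]@np.array([x/r*np.sin(th),-y/r*np.sin(th),-np.cos(th)]); o=M[:3,3]
    return o+k*(z-o[2])/k[2]
def wproj(d,P):
    M=np.linalg.inv(wpose(d)); p=M[:3,:3]@np.array(P,float)+M[:3,3]; p=p*[1,-1,-1]
    th=np.arctan2(np.hypot(p[0],p[1]),p[2]); ph=np.arctan2(p[1],p[0]); return d['cx']+d['fx']*th*np.cos(ph), d['cy']+d['fy']*th*np.sin(ph)
E
python3 - <<'E'
from h import *
robot.move_to([450,61,190],qd(0)); robot.pause(.3); d=grab('wrist','wd'); print(d['fx'],d['cx'],d['cy'],d['tool_from_camera'].round(3).tolist())
robot.move_to([600,191,225],qd(0)); robot.pause(.3); d=grab('wrist','wj'); s=robot.observe(); print(s['time_s'],s['ee_pos'],s['joint_positions'],s['contact_force'])
im=cv2.hconcat([cv2.resize(load(n)['image'],(400,300)) for n in('wd','wj')])
cv2.imwrite('pics/w.png',im[:,:,::-1])
E
```

```text
371.64829954431775 314.78893091333543 243.6673357404317 [[0.0, 0.968, 0.252, 69.454], [1.0, -0.0, 0.001, 0.313], [0.001, 0.252, -0.968, -162.841], [0.0, 0.0, 0.0, 1.0]]
4.2417 [599.62580852 190.22473693 225.0884429 ] [ 1.29833791e-01  5.30557060e-01  1.41888445e+00 -3.33185710e-05
  1.19249457e+00  1.70171792e+00] [-0.71195241  0.03250422 -0.65664387]
```

View pics/w.png

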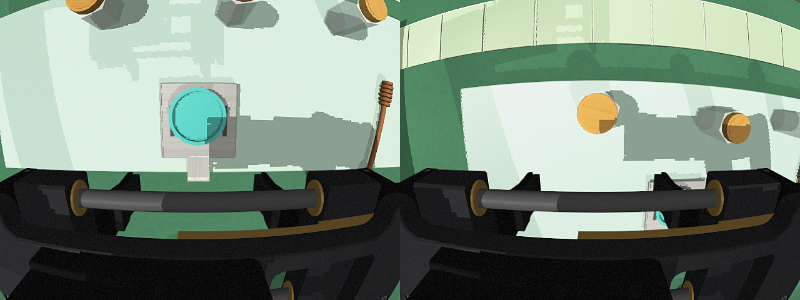

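The wrist views show the dish almost directly below, with its half-size centre at (197,115). The jar's lid is at (597,113) and hides its faces. I'll enlarge the views for the jar's faces and fit the dish.

Run:
```python
from h import *
s=load('scene'); wd=load('wd'); wj=load('wj')
def fit(d,lo,hi,box,z,dia):
    hsv=cv2.cvtColor(d['image'],cv2.COLOR_RGB2HSV); m=cv2.inRange(hsv,lo,hi); x0,y0,x1,y1=box
    k=np.zeros_like(m);k[y0:y1,x0:x1]=m[y0:y1,x0:x1]
    c=max(cv2.findContours(k,0,1)[0],key=cv2.contourArea); c=cv2.convexHull(c)[:,0]
    P=np.array([wray(d,u,v,z)[:2] for u,v in c]); print(cv2.minEnclosingCircle(P.astype(np.float32)), cv2.fitEllipse(P.astype(np.float32)))
fit(wd,(80,70,50),(100,255,255),(250,120,400,260),67,72)
fit(wj,(8,90,80),(30,255,255),(260,130,400,240),116,49)
print('plate', [wray(wd,u*1.6,v*1.6,54)[:2].round(1) for u,v in((161,83),(238,82),(238,157),(160,157))])
a=cv2.resize(s['image'][270:360,425:515],(600,600),interpolation=cv2.INTER_CUBIC)
b=cv2.resize(wj['image'][130:250,250:290+0],(200,600),interpolation=cv2.INTER_CUBIC)
out=cv2.hconcat([a,cv2.resize(wj['image'][140:230,270:330],(200,300),interpolation=2)[:,:200].repeat(1,0) if 0 else cv2.vconcat([cv2.resize(wj['image'][135:235,270:370],(200,200)),cv2.resize(wd['image'][120:250,250:380],(200,200)),cv2.resize(wd['image'][0:100,90:190],(200,200))])])
cl=cv2.createCLAHE(3,(4,4)); out=cv2.merge([cl.apply(c) for c in cv2.split(out)])
cv2.imwrite('pics/c2.png',out[:,:,::-1])
```

```text
((490.3135986328125, 60.02414321899414), 36.448246002197266) ((490.5466003417969, 60.03364562988281), (71.97271728515625, 72.3826904296875), 27.258407592773438)
((645.0935668945312, 189.7082061767578), 24.273595809936523) ((645.0774536132812, 189.62191772460938), (47.906436920166016, 47.9581184387207), 154.7886199951172)
plate [array([533.3, 106.3]), array([534.8,   7.8]), array([435.2,   5. ]), array([435.2, 110.2])]
```

View pics/c2.png

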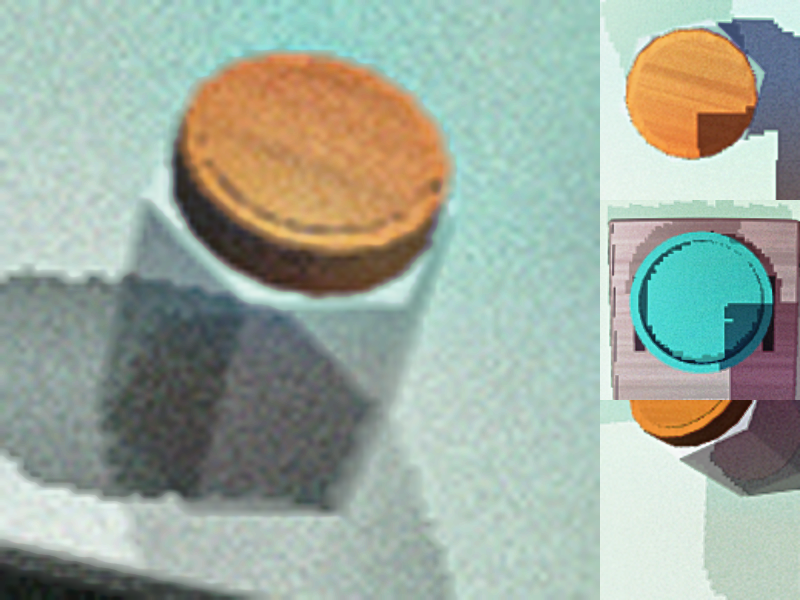

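The enlarged crop shows shoulder corners at (145,205), (260,308), (410,308) and (450,200), and foot corners at (185,505) and (335,508). I'll fit the yaw to these.

Run:
```python
from h import *
from scipy.optimize import least_squares
s=load('scene')
obs=[(145,205,102),(260,308,102),(410,308,102),(450,200,102),(185,505,40),(335,508,40)]
px=[(425+(u+.5)/6.667,270+(v+.5)/6.667,z) for u,v,z in obs]
W=np.array([ray(s,*p)for p in px]); print(W.round(1))
best=None
for y0 in np.radians(np.arange(-30,30,5)):
    def f(p):
        a=p[2]+np.radians(30+60*np.arange(6)); H=np.c_[p[0]+28.87*np.cos(a),p[1]+28.87*np.sin(a)]
        D=W[:,None,:2]-H[None]; k=(D**2).sum(2).argmin(1); return D[np.arange(len(W)),k].ravel()
    r=least_squares(f,[W[:,0].mean()-10,190,y0],loss='soft_l1')
    if best is None or r.cost<best.cost: best=r
print(best.x[:2],np.degrees(best.x[2])%60,best.fun.round(1))
```

```text
[[654.1 163.6 102. ]
 [673.1 186.1 102. ]
 [665.9 212.1 102. ]
 [638.  217.8 102. ]
 [671.1 182.7  40. ]
 [664.3 210.4  40. ]]
[645.25209293 190.66094126] 16.34565172436199 [ 0.7  0.7 -0.2  2.3  0.8  0.6  0.9 -0.6 -2.2 -1.1 -0.9 -1.2]
```

Run:
```python
from h import *
q=qd(np.radians(-14))
robot.move_to([645,190,150],q); robot.line_to([645,190,62],rate=80); 
print(robot.observe()['joint_positions'].round(2),robot.observe()['contact_force'].round(1))
eoat.command_gripper(40,25); robot.pause(.2)
s=robot.observe(); print(s['opening'],s['grasp_force'],s['contact_force'].round(1),s['ee_pos'])
robot.line_to([645,190,130],rate=80); robot.pause(.2)
s=robot.observe(); print(s['opening'],s['grasp_force'],s['contact_force'].round(1),s['torque'].round(2),s['ee_pos'],s['time_s'])
for n in('scene','top','wrist'): grab(n,n+'2')
S=load('scene2')['image']; W=load('wrist2')['image']; T=load('top2')['image']
out=np.zeros((480,800,3),np.uint8); out[:,:480]=cv2.resize(S[200:360,400:560],(480,480)); out[:240,480:]=cv2.resize(W,(320,240)); out[240:,480:]=cv2.resize(T,(320,240))
cv2.imwrite('pics/c3.png',out[:,:,::-1])
```

```text
[0.12 0.78 1.42 0.   0.94 1.94] [ 0.4  0.2 -0.2]
49.89249610743826 24.912950112484396 [ 0.3 -0.2  0.8] [644.95319939 189.91539133  61.99928595]
49.99287221694689 24.9190229550004 [ 0.2 -0.3 -3.9] [ 0.02 -0.02 -0.03] [644.55406713 189.92791305 129.20508715] 8.05
```

View pics/c3.png

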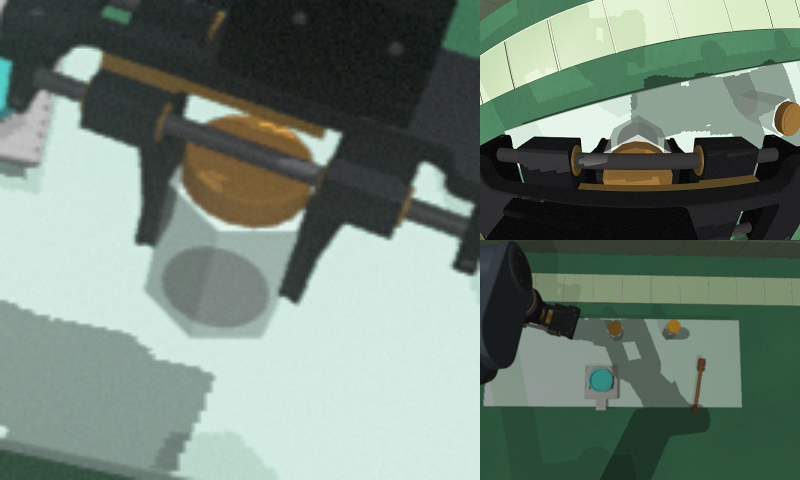

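The jar is gripped square on its flats (opening 50 mm) and hanging straight. Next is a guarded descent over the dish.

```bash
cat >> h.py <<'E'
def desc(x,y,z0,z1,f0,lim=3.0,step=.5,rate=20):
    z=z0
    while z>z1:
        z-=step; robot.line_to([x,y,z],rate=rate); s=robot.observe(); df=s['contact_force']-f0
        if df[2]>lim or np.hypot(*df[:2])>5: break
    return z,s
E
python3 - <<'E'
from h import *
robot.line_to([490.4,60.3,130],rate=150); robot.line_to([490.4,60.3,92],rate=60); robot.pause(.4)
s=robot.observe(); f0=s['contact_force'];t0=s['torque']; np.save('f0.npy',[f0,t0]); print(f0,t0,s['ee_pos'],s['time_s'])
z,s=desc(490.4,60.3,92,83,f0); robot.pause(.2); s=robot.observe()
print(z,s['ee_pos'],s['contact_force']-f0,s['torque']-t0,s['grasp_force'],s['time_s'])
E
```

```text
[ 0.16134481 -0.52109558 -2.87039658] [ 0.04827051  0.02907744 -0.02185818] [490.51834163  60.29232442  92.23181166] 10.875
83.5 [490.44514517  60.31843507  83.86411365] [-1.93146834  1.45640201  8.81722582] [-0.04259246  0.26902375  0.01850458] 24.92044162005186 15.325
```

Contact came at TCP z ≈ 83.9, so the foot is at about 61.9. That is floor level; the rim would have stopped it at 67. I'll ease off, release and check.

Run:
```python
from h import *
f0,t0=np.load('f0.npy')
robot.line_to([490.4,60.3,83.9],rate=10); robot.pause(.2); s=robot.observe(); print((s['contact_force']-f0).round(1),(s['torque']-t0).round(2),s['ee_pos'])
eoat.command_gripper(75); robot.pause(.2); s=robot.observe(); print(s['contact_force'].round(1),s['opening'])
robot.line_to([490.4,60.3,200],rate=100)
robot.move_to([380,-150,250],qd(0)); robot.pause(.2); s=robot.observe(); print(s['time_s'],s['contact_force'].round(1))
S=grab('scene','scene3')['image']; T=grab('top','top3')['image']
out=cv2.hconcat([cv2.resize(S[160:280,330:450],(500,500),interpolation=2),cv2.vconcat([cv2.resize(T[220:330,190:300],(300,250),interpolation=2),cv2.resize(T,(300,250))])])
cv2.imwrite('pics/c4.png',out[:,:,::-1])
```

```text
[-0.6  0.9  6.4] [-0.    0.16 -0.  ] [490.44002371  60.2895404   83.90381581]
[ 0.2 -0.  -0.1] 75.27897241106533
19.1917 [0.1 0.1 0.6]
```

View pics/c4.png

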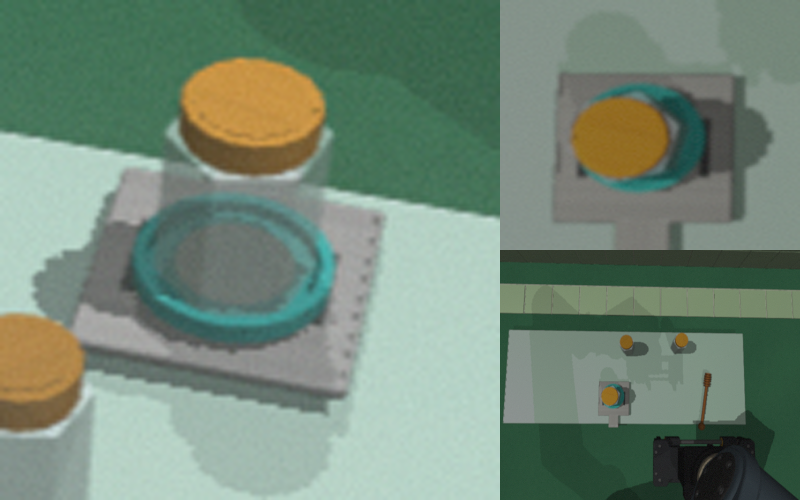

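The jar stands inside the dish, with the turquoise rim visible all round it. The lid top is at about (253,100) in the crop. I'll check numerically for tilt before signing off.

Run:
```python
from h import *
for n,box,zs in(('top3',(190,220,300,330),138),('scene3',(360,160,430,210),131)):
    d=load(n); m=cv2.inRange(cv2.cvtColor(d['image'],cv2.COLOR_RGB2HSV),(5,120,80),(30,255,255)); x0,y0,x1,y1=box
    k=np.zeros_like(m);k[y0:y1,x0:x1]=m[y0:y1,x0:x1]
    c=max(cv2.findContours(k,0,1)[0],key=cv2.contourArea); e=cv2.fitEllipse(c); print(n,e,ray(d,*e[0],zs))
d=load('top'); print('before, top', ray(d,148.14,170.9,116))
print('scene before', ray(load('scene'),472,289,116),'now',ray(load('scene3'),330+253*.24,160+101*.24,138))
```

```text
top3 ((233.75193786621094, 280.13385009765625), (33.866127014160156, 34.77754211425781), 76.57110595703125) [487.67199933  61.39850845 138.        ]
scene3 ((390.1370849609375, 187.1092529296875), (26.805221557617188, 33.888633728027344), 96.50340270996094) [488.41915371  61.93252716 131.        ]
before, top [641.64546161 189.96728518 116.        ]
scene before [639.68772731 190.43443718 116.        ] now [490.735969    62.51214333 138.        ]
```

Measured with the same camera, the lid centre at (487.7, 61.4) matches the dish centre at (487.6, 61.0), so the jar is upright and centred.

```bash
python3 -c "
from h import *
print(workorder.sign_off())"
```

```text
the job is handed in; nothing more can be done
None
```

The squat jar is in the dish, centred, foot flat on the floor and released; contact force read about 9 N, the other items weren't touched, and I signed the job off at about 19 s on the robot's clock.

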